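# Read the pressure of the air tank with the push-on gauge

### The arm

A 6-joint arm with a two-finger parallel gripper is mounted at the origin on the work surface. World frame = base frame: x ahead of the robot, y to its left, z up, the work surface at z = 0. Lengths are in m, angles in rad, forces in N, time in s.
With the tool pointing down it reaches from about 0.225 to 0.725 m from the base axis. Payload 3.1 kg.
Tool frame: the origin (TCP) lies on the centre line of the jaws, within the pads' length; the fingertips stand 8 mm ahead of it and the grasp point (between the pads) lies 11 mm behind it; z points along the fingers, y is the direction in which the jaws open and shut (so a half turn about z gives the same grasp; the last joint's range is limited). The gripper opens to 85 mm and grips with 20 to 120 N. Pads are 22 mm wide; open, the fingers measure 114 mm over their backs; the gripper's body (76 mm by 85 mm) begins 54 mm behind the grasp point. The pads swing forward as they close: fully open they stand 13 mm farther back than shut.
Start: joints at [-1.234, 0.048, 0.099, 1.622, 0, 1.443], TCP at [0.235, -0.469, 0.207] pointing down, gripper open.
Joint ranges: [-2.91, 2.91], [-0.99, 1.94], [-1.21, 1.42], [-2.12, 2.29], [-1.49, 1.47], [-3.14, 3.14]. Speed limits (rad/s): [2.79, 2.79, 3.14, 3.14, 3.14, 3.14].

### API

Orientations are given as a 3x3 rotation matrix whose columns are the frame's x, y, z axes.
In Python, from bench import * gives the robot as it stands. Calls block until the motion is done:
- move_ptp(position, orientation): joint-space move of the TCP to a pose.
- move_straight(position, vel=0.15, rot=None, max_force=None): straight line of the TCP; rot=None keeps the orientation; vel is the mean speed in m/s. With max_force (N) it stops when the force on the tool has changed by that much, and returns True; else False.
- move_joints(angles): joint-space move.
- set_gripper(opening, f_grip=None): finger opening in m; f_grip is the grip in N (None keeps the last); returns when the fingers have stopped.
- hold(seconds).
- ik(position, orientation): joint angles nearest the present ones, or None.
- observe(): the state.
- grab_frame(name): name is "scene" or "side" or "wrist"; returns the picture (480x640x3 uint8, blue, green, red); there is no depth.
- camera_model(name): a dict with "K" (3x3 intrinsics, pixels), "R" (3x3) and "t" (3): a world point X has camera coordinates R X + t. Camera axes: x right, y down, z forward; pixel columns grow to the right and rows downward; lengths in m; the calibration is good to about 2 mm. The wrist camera is an equidistant fisheye: a pixel r from the principal point sees the ray r / f radians off the axis. A picture is of the moment at which its call begins: read the wrist's pose just before it. camera_model takes no time and is no camera call; for the wrist camera it gives the pose at the moment of the call.
A pose or a line that the arm cannot do raises Unreachable and nothing moves.
- close_job(): hands the job in, once; it reports no verdict.
Trained networks look in the newest picture that a camera, given by its name, has taken for a name from the list of things; names that differ only in an ending like _2 or _b are one class to them, and where a whole thing is asked for, a point or a joint stands for the part that bears it (a point fixed in the world has none). Each returns a list of dicts, best first, with "p" (0 to 1); they miss things now and then, are a little off and sometimes report something else, mostly with a low value. They report only what shows in the picture. A call takes as long as a camera call.
- spot_in(camera, thing): "extent" ([left, top, width, height] in pixels, round what is visible of it).
- outline_of(camera, thing): "region" (480x640 bool, what is visible of it) and "extent" ([left, top, width, height] in pixels, round what is visible of it).
The state is a dict: "time_s": time; "joint_pos": joint angles; "joint_velocities": joint speeds; "tau": joint torques, N m; "tool_pos": TCP position; "tool_rot": TCP orientation; "force": force on the tool from outside, world axes, zero at the start; "moment": the same for the moment, N m; "grip_width": finger opening in m.
Only numpy, scipy, OpenCV 4.12 (cv2) and the standard library are available. Lean on these libraries where they do the work, as an engineer would, in place of code of your own. Each camera call takes 0.05 s, during which the arm holds its last target. There are 200 camera calls.

### The job

Pull the protective cap off the tilted nipple of the air tank and park it, mouth down, over the peg of the empty post, seated on the post's foot, and let go of it. Then take the push-on gauge from the other post, press it squarely onto the nipple until it snaps in, and push on against the spring collar until the collar is well over half way down. The job finishes while you hold it there: keep the gauge gripped and pushed in at the end, and leave the other things on the table where they are.

Things in the scene. Friction and masses are not known exactly. Their poses are not given: they have to be found in the camera images.
- board: Fixed grey perforated board 200 x 170 x 20 mm, may be turned about the vertical. On it a yellow valve block (70 x 60 mm, top 65 mm above the table, centred 20 mm to -x of the board's centre) and behind it a lying metal air tank (52 mm thick, 130 mm long along y, centred 52 mm to +x, top 78 mm above the table). Origin: centre of the board's underside.
- nipple: Fixed brass nipple on the valve block, leaning 0.52 rad (30 degrees) from vertical towards the board's -x side (the robot). Origin: on its axis at the collar's upper face at rest, 39 mm to -x of the board's centre, 95 mm above the table; z outwards along the axis, y level. Stem 15 mm thick, coned tip. Collar 29 mm across, 8 mm thick, below it a 24 mm neck that enters the block 34 mm below the origin.
- nipple_tip (a point): Tip of the nipple, 25.5 mm from its origin along its z. Around the stem, 12 mm above the origin, four spring balls stand out to 22 mm across: the gauge's lip must be pushed over them with 5 to 12 N, then it jumps in by itself (the snap); the wider cap slides over them freely.
- collar (a joint): How far the nipple's spring collar is pushed in along the axis: 0 at rest, 0.009 m at its stop. Spring: 4 N to start, 0.9 N more per mm (about 9.5 N at 6 mm). Let go, it springs back to 0.
- cap: Loose black ribbed protective cap, a cylinder 34 mm across and 52 mm long, closed at the top, 50 g. Bore 23 mm, 34 mm deep. Origin: centre of the open mouth; z along the axis to the closed end. At the start it covers the nipple, mouth on the collar, coaxial to about 2 mm. Seated on a post its mouth lies on the foot.
- gauge: Loose push-on gauge, about 160 g: a straight metal cylinder 34 mm across and 74 mm long with a white dial on its closed end. Origin: centre of the mouth; z to the dial. Bore: 19 mm wide lip in the first 5 mm, then 24 mm wide to 36 mm deep. Starts upright, mouth down over a post's peg. Snapped in, its mouth is under 3 mm from the nipple's origin; at 0 it meets the collar.
- gauge_grip (a point): Point on the gauge's axis 46 mm from its mouth, in the solid part of the barrel: a good height to grip.
- cap_top (a point): Centre of the cap's closed end, 52 mm along its z from the mouth.
- post_a: The fixed parking post on which the gauge stands at the start: dark round foot 60 mm across, 10 mm thick, with a central steel peg 14 mm thick whose coned tip ends 39 mm above the table. Origin: centre of the foot's underside. Either post may be the one on the right.
- post_b: The fixed parking post that is empty at the start, the same as the other. Origin: centre of the foot's underside.
- post_b_seat (a point): Centre of the top of the empty post's foot (10 mm above the table), where the cap's mouth shall lie; the peg rises 29 mm from here.
- brick_white: Bystander, loose, to be left where it is: white plug-in brick 40 x 40 x 34 mm.
- brick_yellow: Bystander, loose, to be left where it is: yellow plug-in brick 40 x 80 x 34 mm.
- tealight: Bystander, loose, to be left where it is: tea light, a flat disc 39 mm across and 12 mm high.
- screwdriver: Bystander, loose, to be left where it is: lying screwdriver.
- weight: Bystander, loose, to be left where it is: brass slotted weight, 32 mm across, 47 mm high.
- bottle: Bystander, loose, to be left where it is: small clear bottle, 44 mm across, 100 mm high.

How it is judged:
On the way, in this order (a step that is already met when the one before it is completed fails the run):
1. the cap stands mouth down over the peg of the empty post, on its foot, let go (horizontal distance between cap and post_b_seat below 0.007 m and z of cap in the frame of post_b_seat between -0.003 and 0.003 m and angle between cap's own z axis and vertical below 0.1 rad and height (world z) of cap_top above 0.05 m and contact force between the fingers and cap below 0.05 N and linear speed of cap below 0.02 m/s), for 0.3 s.
2. the gauge has snapped onto the nipple, square to it (z of gauge in the frame of nipple between -0.012 and 0.003 m and x of gauge in the frame of nipple between -0.004 and 0.004 m and y of gauge in the frame of nipple between -0.004 and 0.004 m and angle between the z axis of gauge and the z axis of nipple, either way round below 0.12 rad), for 0.1 s.
At the end, for the whole second after the job is handed in: Cap mouth down on the once empty post: upright to 0.1 rad, within 7 mm of the peg axis, mouth within 3 mm of the foot, at rest, not touched. Gauge snapped on the nipple, axes within 4 mm and 0.12 rad, still gripped, pushing with over 5 N, collar held more than 4.8 mm in (stop 9 mm) (all of step 1 and all of step 2 and value of joint collar above 0.0048 m and contact force between gauge and board above 5 N and contact force between the fingers and gauge above 2 N); the arm keeps its last pose, push and grip.
It fails at once if one of the bystanders (bricks, tea light, screwdriver, weight, bottle) is moved by more than 30 mm (distance of any of brick_white, brick_yellow, tealight, screwdriver, weight, bottle from where it was at the start of the episode above 0.03 m).
It also fails if it takes over 58 s, if anything falls off the work surface, if the arm or the gripper's body presses on something with over 40 N, if the wrist force passes 120 N, or if a joint passes its speed limit or range.

## Working session

There is one attempt and no reset: what is moved stays moved. The work goes in short steps, each a Python script; the robot and the scene stay as the last script left them, time stands still between calls to the robot, and variables do not carry over. Pictures are saved under pics/ and viewed, about 8 in all and at most 12, crops included, and the job is handed in when it is done.

```bash
mkdir -p pics; ls; python3 - <<'E'
from bench import *
import cv2,numpy as np
s=observe();print(s['time_s'],s['tool_pos'],s['grip_width'],s['force'])
fs=[]
for n in("scene","side"):
    f=grab_frame(n);cv2.imwrite(f"pics/{n}0.png",f);m=camera_model(n);print(n,m['K'].tolist() if hasattr(m['K'],'tolist') else m['K'],np.round(m['R'],3).tolist(),np.round(m['t'],3).tolist())
    for th in("board","cap","gauge","post_a","nipple"):
        print(th,[(d['extent'],round(d['p'],2)) for d in spot_in(n,th)][:3])
E
```

```text
pics
0.0 [ 0.23507824 -0.46867654  0.20550248] 0.085356124182262 [-0.47031645 -0.33209139 -0.20023031]
scene [[498.7903873065315, 0.0, 319.17340732081055], [0.0, 498.7903873065315, 232.3413640009405], [0.0, 0.0, 1.0]] [[-0.642, 0.767, -0.005], [0.425, 0.351, -0.834], [-0.638, -0.537, -0.551]] [0.326, -0.121, 1.507]
board [([277.2, 266.9, 119.9, 77.3], 0.78)]
cap [([345.2, 244.3, 26.6, 28.9], 0.85), ([186.4, 257.4, 22.6, 23.7], 0.48), ([438.7, 318.7, 28.9, 48.9], 0.17)]
gauge [([215.7, 182.3, 17.3, 35.1], 0.89)]
post_a [([260.1, 227.6, 19.5, 18.0], 0.73), ([216.4, 210.4, 19.5, 9.8], 0.46), ([347.9, 243.8, 23.2, 31.6], 0.3)]
nipple [([261.5, 227.0, 18.7, 21.6], 0.66), ([338.7, 265.8, 17.3, 18.6], 0.6)]
side [[570.1462775290248, 0.0, 315.6114860675585], [0.0, 570.1462775290248, 245.12720190618617], [0.0, 0.0, 1.0]] [[0.696, -0.718, 0.011], [-0.369, -0.37, -0.853], [0.616, 0.589, -0.522]] [-0.361, 0.298, 1.041]
board [([256.6, 226.4, 92.8, 63.4], 0.59)]
cap [([271.6, 216.5, 20.8, 23.2], 0.87), ([351.9, 319.8, 20.1, 22.8], 0.56)]
gauge [([428.6, 348.9, 21.8, 33.5], 0.69)]
post_a [([352.2, 323.1, 21.0, 22.3], 0.84), ([421.9, 369.0, 31.0, 22.6], 0.59)]
nipple [([290.1, 234.5, 9.0, 13.5], 0.68)]
```

```bash
python3 - <<'E'
import cv2,numpy as np
a=cv2.imread("pics/scene0.png");b=cv2.imread("pics/side0.png")
a=cv2.resize(a[160:400,170:490],(800,600),interpolation=cv2.INTER_CUBIC)
b=cv2.resize(b[180:420,220:540],(800,600),interpolation=cv2.INTER_CUBIC)
cv2.imwrite("pics/a.png",a);cv2.imwrite("pics/b.png",b)
E
```

```text
(no output)
```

View pics/a.png

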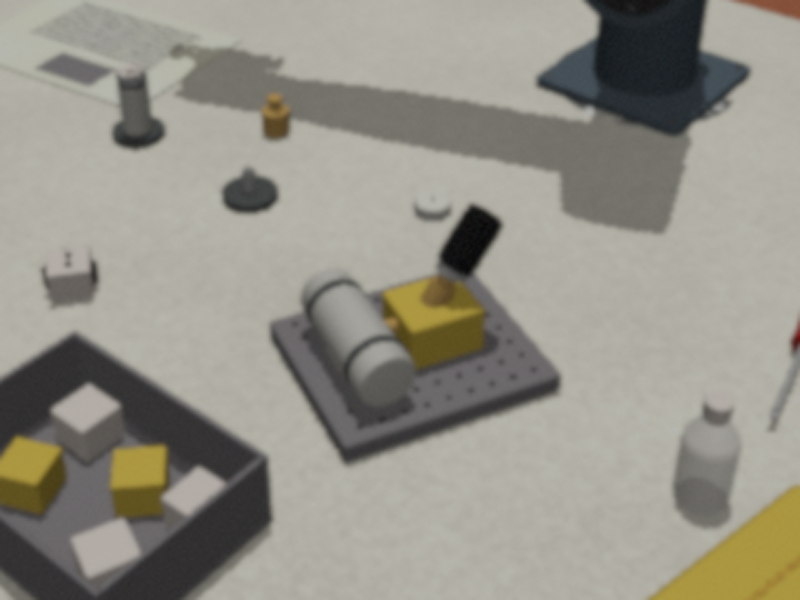

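View pics/b.png

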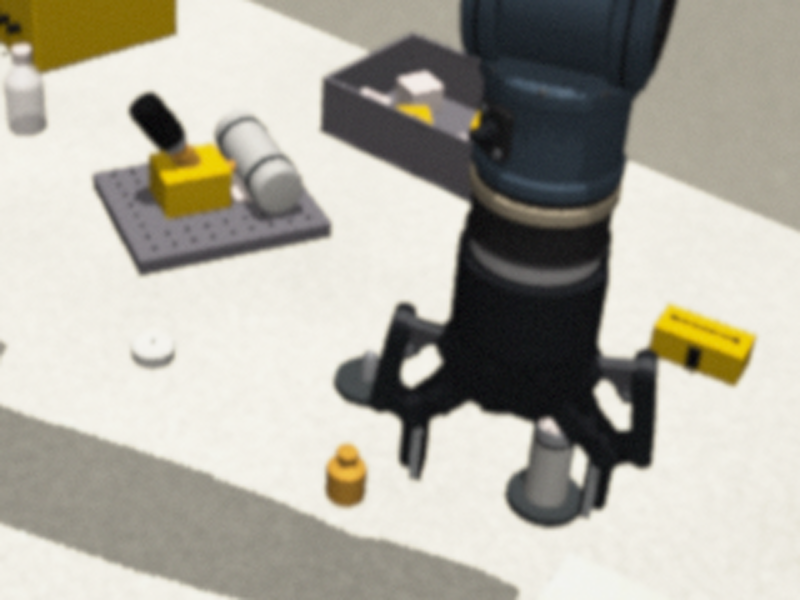

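The scene view shows the cap (scene crop 470,240) on the leaning nipple. The empty post is at (250,192), the gauge on its post at (137,105), and the brass weight stands near both posts. The side view agrees: cap (158,122), and the gauge (548,460) sits under the gripper.

```bash
cat > h.py <<'E'
from bench import *
import cv2,numpy as np
def ray(n,uv,m=None):
    m=m or camera_model(n);K=np.array(m['K']);R=np.array(m['R']);t=np.array(m['t'])
    x=np.linalg.inv(K)@[uv[0],uv[1],1.]
    if n=="wrist":
        r=np.hypot(x[0],x[1]);d=np.array([x[0]/r*np.sin(r),x[1]/r*np.sin(r),np.cos(r)]) if r>1e-9 else np.array([0,0,1.])
    else: d=x/np.linalg.norm(x)
    return -R.T@t,R.T@d
def onz(n,uv,z,m=None):
    c,d=ray(n,uv,m);return c+d*(z-c[2])/d[2]
def tri(rays):
    A=sum(np.eye(3)-np.outer(d,d) for c,d in rays);b=sum((np.eye(3)-np.outer(d,d))@c for c,d in rays)
    return np.linalg.solve(A,b)
def proj(n,X,m=None):
    m=m or camera_model(n);K=np.array(m['K']);p=np.array(m['R'])@X+np.array(m['t'])
    if n=="wrist":
        r=np.hypot(p[0],p[1]);th=np.arctan2(r,p[2]);q=np.array([p[0]/r*th,p[1]/r*th,1])
    else:q=p/p[2]
    return (K@q)[:2]
E
python3 - <<'E'
from h import *
S=lambda u,v:(170+u/2.5,160+v/2.5)
D=lambda u,v:(220+u/2.5,180+v/2.5)
for p in((272,328),(347,457),(557,381)):print('bs',onz("scene",S(*p),.02).round(4))
for p in((95,175),(140,265),(329,230)):print('bd',onz("side",D(*p),.02).round(4))
print('postb',onz("scene",S(250,190),.01),onz("side",D(368,381),.01))
print('posta',onz("scene",S(138,130),.01),onz("side",D(546,494),.01))
print('dial',tri([ray("scene",S(131,72)),ray("side",D(549,424))]))
print('captop',tri([ray("scene",S(485,218)),ray("side",D(145,108))]))
print('capmouth',tri([ray("scene",S(458,265)),ray("side",D(175,145))]))
m=camera_model("wrist");print(m)
E
```

```text
bs [ 0.6343 -0.0092  0.02  ]
bs [0.7086 0.1424 0.02  ]
bs [0.5321 0.2207 0.02  ]
bd [0.5199 0.2082 0.02  ]
bd [0.445  0.0577 0.02  ]
bd [ 0.6149 -0.0295  0.02  ]
postb [ 0.48098055 -0.18856584  0.01      ] [ 0.47686443 -0.19415222  0.01      ]
posta [ 0.47480746 -0.37050655  0.01      ] [ 0.47069278 -0.3778443   0.01      ]
dial [ 0.46967073 -0.37339988  0.07997527]
captop [0.5155665  0.12643918 0.13414735]
capmouth [0.53684415 0.11239137 0.09040818]
{'K': array([[371.64829954,   0.        , 320.83084914],
       [  0.        , 371.64829954, 229.19608718],
       [  0.        ,   0.        ,   1.        ]]), 'R': array([[ 4.47864899e-01, -8.94100869e-01, -8.16910651e-04],
       [-8.57532977e-01, -4.29805911e-01,  2.82673084e-01],
       [-2.53089363e-01, -1.25898825e-01, -9.59215961e-01]]), 't': array([-0.52420883, -0.03610187,  0.37850581])}
```

```bash
cat >> h.py <<'E'
YAW=-0.44
def frame(yaw=None,flip=False,lean=0.5236):
    yaw=YAW if yaw is None else yaw
    bx=np.array([np.cos(yaw),np.sin(yaw),0]);by=np.array([-np.sin(yaw),np.cos(yaw),0])
    n=-np.sin(lean)*bx+np.cos(lean)*np.array([0,0,1.])
    y=-by if flip else by
    z=-n
    return n,np.column_stack([np.cross(y,z),y,z])
def down(a):
    y=np.array([np.cos(a),np.sin(a),0]);z=np.array([0,0,-1.]);return np.column_stack([np.cross(y,z),y,z])
E
python3 - <<'E'
from h import *
S=lambda u,v:(170+u/2.5,160+v/2.5)
print('weight',onz("scene",S(276,135),0.0),'tea',onz("scene",S(432,212),0))
m=camera_model("wrist");s=observe();T=np.array(s['tool_rot'])
print('cam in tool',T.T@(-m['R'].T@m['t']-s['tool_pos']),'\n',(m['R']@T).round(3))
N=np.array([.539,.1135,.095])
for f in(0,1):
    n,R=frame(flip=f)
    for d in(.05,.1,.2):print(f,d,ik(N+n*d,R))
n,R=frame()
for f in (0,1):
    n,R=frame(flip=f)
    if ik(N+n*.17,R) is not None:
        j=ik(N+n*.17,R)
E
```

```text
weight [ 0.37255731 -0.25536036  0.        ] tea [ 0.38072054 -0.02697572  0.        ]
cam in tool [ 0.07216715 -0.0004618  -0.16607885] 
 [[-0.     1.     0.001]
 [-0.959 -0.    -0.283]
 [-0.283 -0.001  0.959]]
0 0.05 [ 0.33375668 -0.36512201 -0.50742792  1.03684957 -0.35694602  0.70222107]
0 0.1 [ 0.37845411 -0.40742358 -0.45011684  1.15231779 -0.37368214  0.74659635]
0 0.2 [ 0.47904085 -0.4425588  -0.29820602  1.37828559 -0.40880266  0.84857152]
1 0.05 [ 0.33375668 -0.36512201 -0.50742792  1.03684957 -0.35694602 -2.43937159]
1 0.1 [ 0.37845411 -0.40742358 -0.45011684  1.15231779 -0.37368214 -2.39499631]
1 0.2 [ 0.47904085 -0.4425588  -0.29820602  1.37828559 -0.40880266 -2.29302113]
```

```bash
python3 - <<'E'
from h import *
N=np.array([.539,.1135,.095]);n,R=frame()
move_ptp(N+n*.17,R)
m=camera_model("wrist");f=grab_frame("wrist");cv2.imwrite("pics/w0.png",f)
print(observe()['time_s'],observe()['tool_pos'])
np.savez("w0.npz",K=m['K'],R=m['R'],t=m['t'])
print(proj("wrist",N,m),proj("wrist",N+n*.052,m))
for th in("cap","nipple","board"):print(th,[(d['extent'],round(d['p'],2)) for d in spot_in("wrist",th)][:3])
g=cv2.resize(f[100:480,60:580],(780,570));cv2.imwrite("pics/w0v.png",f)
E
```

```text
3.0083 [0.46241819 0.14902376 0.24217638]
[320.83787158 201.67579884] [320.76748922 215.47204357]
cap [([304.7, 181.7, 42.7, 51.4], 0.63)]
nipple []
board [([241.0, 97.0, 169.0, 159.3], 0.75), ([119.9, 301.4, 42.3, 29.7], 0.22)]
```

View pics/w0v.png

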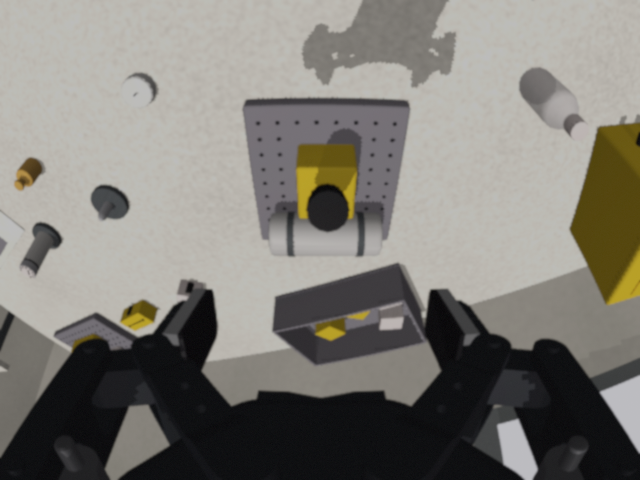

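The wrist view shows the board's front corners at (245,101) and (409,101). The cap is nearly end-on, with its disc centred near (328,208), about 7 px right of my prediction.

```bash
python3 - <<'E'
from h import *
m=dict(np.load("w0.npz"));f=cv2.imread("pics/w0.png")
a=onz("wrist",(245.5,101.5),.02,m);b=onz("wrist",(408.5,101.5),.02,m)
v=b-a;print(a,b,np.linalg.norm(v))
yaw=np.arctan2(v[0],-v[1]) ;print('ydir',v/np.linalg.norm(v))
y=v/np.linalg.norm(v); y=y if y[1]>0 else -y; yaw=np.arctan2(-y[0],y[1]);print('yaw',yaw)
bx=np.array([np.cos(yaw),np.sin(yaw),0]);C=(a+b)/2+.1*bx;print('centre',C,'nip',C-.039*bx)
# block top corners (z=.065) front edge
p=[onz("wrist",q,.065,m) for q in((297,145),(355,145))];print(p,np.linalg.norm(p[1]-p[0]))
g=f[170:250,290:370].max(2);k=(g<45).astype(np.uint8);cv2.imwrite("pics/c.png",k*255)
r=outline_of("wrist","cap")
if r:
    M=r[0]['region'];ys,xs=np.nonzero(M);print(r[0]['extent'],xs.mean(),ys.mean(),M.sum());(c,rad)=cv2.minEnclosingCircle(np.column_stack([xs,ys]).astype(np.float32));print(c,rad)
for z in(.135,.140):print(onz("wrist",(328,208),z,m))
E
```

```text
[0.4470095 0.0749378 0.02     ] [0.51511115 0.22060308 0.02      ] 0.1607986648128109
ydir [0.42352129 0.90588615 0.        ]
yaw -0.4373289280620395
centre [0.57164894 0.10541831 0.02      ] nip [0.53631938 0.12193564 0.02      ]
[array([0.49095767, 0.1121827 , 0.065     ]), array([0.51344281, 0.16005679, 0.065     ])] 0.05289149620593748
[307.2, 183.4, 43.0, 50.7] 327.43265052762257 207.72191185599007 1611
(328.0, 207.5) 24.233341217041016
[0.51488386 0.13118574 0.135     ]
[0.51060654 0.13306402 0.14      ]
```

```bash
python3 - <<'E'
from h import *
m=dict(np.load("w0.npz"))
for z,p,q,o in((0,(245.5,100.5),(408.5,100.5),.1),(.02,(297,145),(355,145),.055)):
    a=onz("wrist",p,z,m);b=onz("wrist",q,z,m);v=b-a;y=v/np.linalg.norm(v);yaw=np.arctan2(-y[0],y[1])
    bx=np.array([np.cos(yaw),np.sin(yaw),0]);C=(a+b)/2+o*bx;print(np.linalg.norm(v),yaw,'centre',C,'nip',C-.039*bx)
E
```

```text
0.170256507823324 -0.4373020850094349 centre [0.57966977 0.10202807 0.        ] nip [0.54433977 0.11854445 0.        ]
0.0612405215094545 -0.4390926401264477 centre [0.57902401 0.10076347 0.02      ] nip [0.54372363 0.11734309 0.02      ]
```

```bash
sed -i 's/^YAW=.*/YAW=-0.438/' h.py; echo 'N=np.array([.5435,.1175,.095])'>>h.py; python3 - <<'E'
from h import *
m=dict(np.load("w0.npz"));n,R=frame()
print(proj("wrist",N,m),proj("wrist",N+n*.052,m))
for d in(.02,.033,.055,.1):print(ik(N+n*d,R))
for c,(u,v) in(("scene",(485,218)),("scene",(458,265))):print((170+u/2.5,160+v/2.5))
print(proj("scene",N+n*.052),proj("scene",N));print(proj("side",N+n*.052),proj("side",N),(220+145/2.5,180+108/2.5),(220+175/2.5,180+145/2.5))
E
```

```text
[326.80643513 203.56338655] [327.69103713 217.60713471]
[ 0.31378842 -0.31513456 -0.52300278  0.9638241  -0.34848455  0.68061766]
[ 0.32442356 -0.33045547 -0.51164886  0.99408472 -0.35259975  0.69105936]
[ 0.34293228 -0.35379368 -0.49034261  1.04509148 -0.35967675  0.70930677]
[ 0.3828597  -0.39140258 -0.43881891  1.14847344 -0.37456402  0.74900078]
(364.0, 247.2)
(353.2, 266.0)
[362.70363796 246.36597904] [350.89151286 267.0259713 ]
[277.83587499 219.94304847] [288.42012682 234.32038285] (278.0, 223.2) (290.0, 238.0)
```

```bash
sed -i 's/^N=.*/N=np.array([.5415,.1183,.095])/' h.py; python3 - <<'E'
from h import *
n,R=frame()
print(move_straight(N+n*.10,.15,rot=R)); print(move_straight(N+n*.027,.07,max_force=8))
print(observe()['force'])
set_gripper(.02,40);s=observe();print(s['grip_width'],s['force'],s['time_s'])
move_straight(N+n*.14,.1);s=observe();print(s['grip_width'],s['force'],s['time_s'])
m=camera_model("wrist");f=grab_frame("wrist");cv2.imwrite("pics/w1.png",f);np.savez("w1.npz",K=m['K'],R=m['R'],t=m['t'])
for th in("cap","nipple"):print(th,[(d['extent'],round(d['p'],2)) for d in spot_in("wrist",th)][:3])
print(proj("wrist",N+n*.0255),proj("wrist",N),proj("wrist",N+n*(.113)),proj("wrist",N+n*(.113+.052)))
cv2.imwrite("pics/w1v.png",cv2.resize(f[100:400,160:480],(800,750))[:600])
E
```

```text
False
False
[0.12123674 0.62136425 0.02857523]
0.020314404136445124 [-3.18345323 -1.63211766  4.7190826 ] 5.65
0.0198973615134355 [ 0.08473997 -0.67767024  1.16051096] 6.9333
cap [([296.0, 189.4, 52.3, 59.2], 0.87)]
nipple []
[320.75419066 218.09666075] [320.80169332 210.52020442] [320.50565495 257.84282429] [320.2367538  301.04874905]
```

View pics/w1v.png

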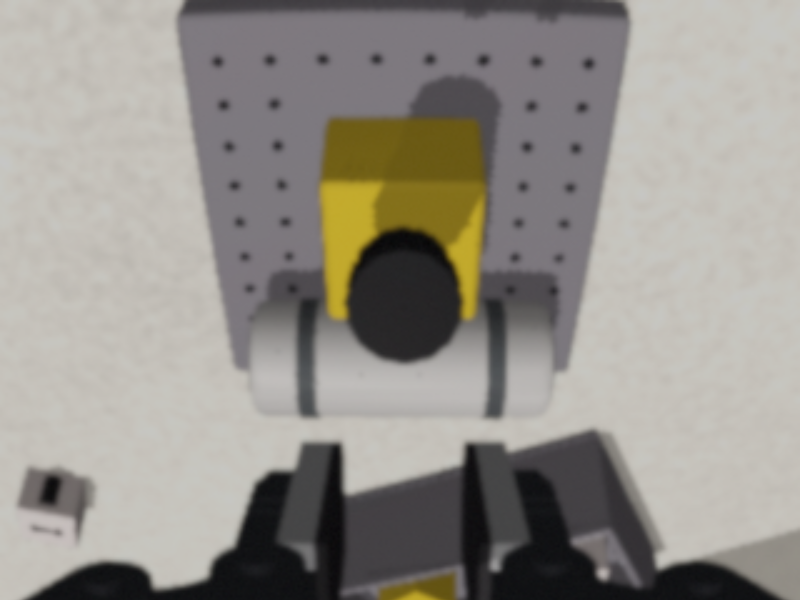

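The grip closed to its 20 mm target, so the cap was not held and still covers the nipple, at crop (405,303), or (322,221) in the frame. I'll check why.

```bash
python3 - <<'E'
from h import *
n,R=frame();s=observe();print(s['tool_pos'],N+n*.14,s['tool_rot']@R.T)
ims=[]
for c in("scene","side"):
    f=grab_frame(c);cv2.imwrite(f"pics/{c}1.png",f)
    print(c,[(d['extent'],round(d['p'],2)) for d in spot_in(c,"cap")][:2],proj(c,N),proj(c,N+.052*n),proj(c,s['tool_pos']))
    u,v=proj(c,N+.06*n).astype(int);ims.append(cv2.resize(f[v-75:v+75,u-50:u+50],(400,600),interpolation=cv2.INTER_CUBIC))
    print(u,v)
cv2.imwrite("pics/d.png",np.hstack(ims))
E
```

```text
[0.4778765  0.14767375 0.2152968 ] [0.47810774 0.1479891  0.21624347] [[ 9.99999003e-01  3.79653882e-04  1.36003627e-03]
 [-3.80439688e-04  9.99999761e-01  5.77570434e-04]
 [-1.35981667e-03 -5.78087270e-04  9.99998908e-01]]
scene [([347.0, 244.5, 23.8, 29.1], 0.75)] [351.77101994 266.72604815] [363.58687942 246.07845052] [384.32877449 209.96788674]
365 242
side [([274.9, 217.2, 17.1, 21.2], 0.58)] [287.60146578 234.49491106] [276.99236163 220.1135881 ] [257.90580657 194.64372253]
275 217
```

View pics/d.png

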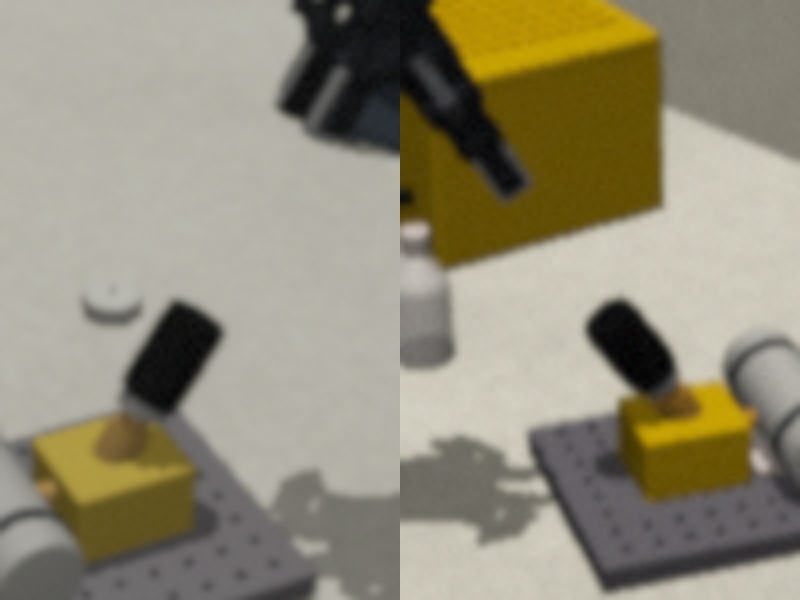

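```bash
python3 - <<'E'
from h import *
n,R=frame();s=observe();t=s['tool_pos'];T=s['tool_rot']
for su in((392,197),(385+0,193.5),(397,200)):
  for sd in((254,189.5),):
    X=tri([ray("scene",su),ray("side",sd)]);print(X,T.T@(X-t))
for c in("scene","side"):
    print(c,[proj(c,t+T@np.array(q)).round(1).tolist() for q in((0,.016,.008),(0,-.016,.008),(0,.016,-.03),(0,-.016,-.03),(0,.04,-.07),(0,-.04,-.07))])
m=camera_model("wrist")
print([proj("wrist",t+T@np.array(q)).round(1).tolist() for q in((0,.01,.008),(0,-.01,.008),(.011,.01,.008),(.011,-.01,.008))])
f=grab_frame("scene")
g=cv2.resize(f[130:290,310:450],(700,800),interpolation=cv2.INTER_CUBIC)[:600]
for q in((0,.016,.008),(0,-.016,.008),(0,.04,-.07),(0,-.04,-.07)):
    u,v=proj("scene",t+T@np.array(q));cv2.circle(g,(int((u-310)*5),int((v-130)*5)),5,(0,0,255),-1)
for q in (N,N+n*.052):
    u,v=proj("scene",q);cv2.circle(g,(int((u-310)*5),int((v-130)*5)),5,(0,255,0),-1)
cv2.imwrite("pics/e.png",g)
E
```

```text
[0.46087037 0.14736523 0.23602036] [ 0.0032857  -0.00771826 -0.02507808]
[0.45716068 0.13440048 0.23978658] [-0.00044949 -0.02103351 -0.0272652 ]
[0.46431905 0.15725716 0.23286079] [ 0.00579357  0.00270355 -0.02288194]
scene [[386.6, 216.9], [378.4, 209.5], [396.0, 200.5], [387.5, 193.4], [413.2, 188.2], [391.0, 171.1]]
side [[257.8, 193.9], [261.7, 199.8], [249.2, 182.2], [252.9, 187.9], [237.1, 165.3], [246.2, 179.4]]
[[339.3, 269.5], [299.9, 269.5], [339.7, 249.1], [299.5, 249.1]]
```

View pics/e.png

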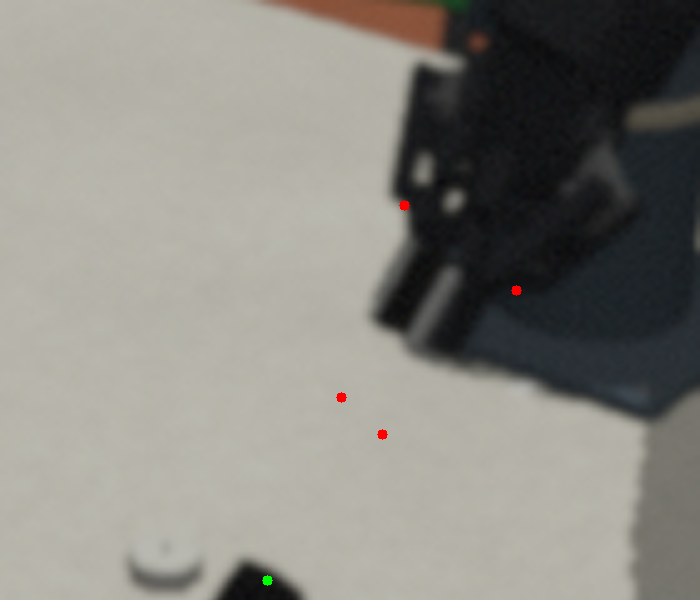

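The scene view settles it. The real fingertips triangulate to about 26 mm *behind* the reported TCP, not 8 mm ahead. The wrist view's apparent gap agrees, and so does the earlier 5 N touch on the cap top. I'll use tip = −26 mm from here on and retry.

```bash
cat >> h.py <<'E'
TIP=-.026   # measured fingertip z in the tool frame
E
python3 - <<'E'
from h import *
n,R=frame()
set_gripper(.075,40)
print(move_straight(N+n*(.022+TIP),.09,max_force=8),observe()['force'].round(1))
set_gripper(.02,40);s=observe();print(s['grip_width'],s['force'].round(1),s['time_s'])
if s['grip_width']>.03:
    move_straight(N+n*.10,.08);s=observe();print(s['grip_width'],s['force'].round(1),s['time_s'])
    m=camera_model("wrist");f=grab_frame("wrist");cv2.imwrite("pics/w2.png",f);np.savez("w2.npz",K=m['K'],R=m['R'],t=m['t'])
    for th in("cap","nipple","gauge","post_b"):print(th,[(d['extent'],round(d['p'],2)) for d in spot_in("wrist",th)][:3])
    for c in("scene","side"):
        g=grab_frame(c);cv2.imwrite(f"pics/{c}2.png",g);print(c,[(d['extent'],round(d['p'],2)) for d in spot_in(c,"nipple")][:2],proj(c,N),proj(c,N+n*.0255))
    cv2.imwrite("pics/w2v.png",f)
E
```

```text
False [ 0.1 -0.3  0.8]
0.032967273952938074 [-1.9  0.5  3. ] 10.1
0.03299752116431476 [ 0.3 -0.  -0.2] 11.55
cap [([272.8, 244.1, 96.2, 124.6], 0.56)]
nipple [([302.7, 201.9, 37.8, 39.2], 0.67), ([59.6, 194.1, 39.7, 44.4], 0.15)]
gauge [([2.0, 248.6, 22.0, 46.9], 0.97), ([302.5, 201.4, 37.8, 37.6], 0.23)]
post_b [([3.7, 229.9, 29.4, 33.6], 0.87), ([60.9, 194.5, 37.9, 41.1], 0.58)]
scene [([214.9, 185.5, 20.1, 32.7], 0.53), ([259.8, 226.9, 21.3, 18.8], 0.2)] [351.77101994 266.72604815] [357.5205554  256.67903508]
side [([283.6, 226.4, 12.9, 21.7], 0.65)] [287.60146578 234.49491106] [282.45955775 227.52472404]
```

View pics/w2v.png

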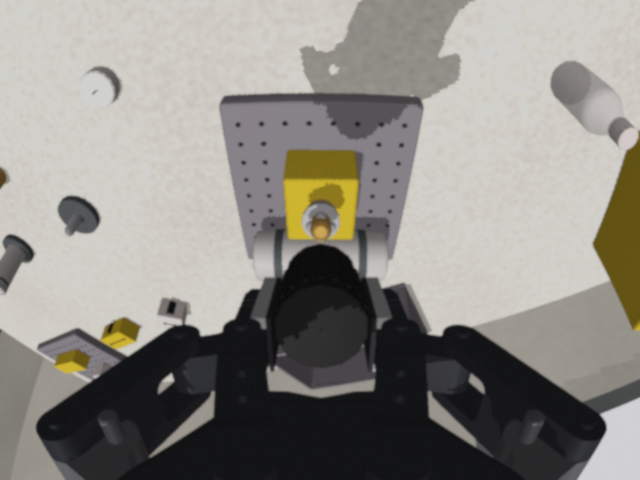

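```bash
python3 - <<'E'
from h import *
n,R=frame();m=dict(np.load("w2.npz"));T=N+n*.10
print('nip pred',proj("wrist",N,m),proj("wrist",N+n*.0255,m),'captop pred',proj("wrist",T+n*.056,m),'capmouth',proj("wrist",T+n*.004,m))
P=np.array([.480,-.190]);a=np.arctan2(P[1],P[0])+np.pi/2;Rd=down(a)
print([ik(np.r_[P,z],Rd) is not None for z in(.116,.06,.006)])
move_straight(N+n*.16,.15)
move_ptp(np.r_[P,.126],Rd)
m=camera_model("wrist");f=grab_frame("wrist");cv2.imwrite("pics/w3.png",f);np.savez("w3.npz",K=m['K'],R=m['R'],t=m['t'])
s=observe();print(s['time_s'],s['tool_pos'],s['grip_width'])
for th in("post_b","cap"):
    for d in outline_of("wrist",th)[:3]:
        ys,xs=np.nonzero(d['region']);print(th,round(d['p'],2),np.round(d['extent'],1),xs.mean(),ys.mean())
print('pred foot',proj("wrist",np.r_[P,.01],m),'peg',proj("wrist",np.r_[P,.039],m))
cv2.imwrite("pics/w3v.png",cv2.resize(f[120:420,140:500],(720,600)))
E
```

```text
nip pred [320.65676859 222.99887768] [320.59370264 232.96570848] captop pred [319.91509782 341.25937287] capmouth [320.29265537 280.76761946]
[True, True, True]
13.975 [ 0.48031105 -0.1888313   0.12625255] 0.0329924156608531
post_b 0.7 [285.8 181.9  74.9  66.3] 322.99151515151516 214.11854545454545
post_b 0.55 [106.3 248.8  58.2  60.5] 140.8771021992238 273.9489003880983
cap 0.56 [275.3 241.6  93.4 128. ] 320.9463477698772 308.02768799827624
cap 0.43 [157.1 103.4  51.4  38.5] 183.65884476534296 121.09025270758123
cap 0.19 [286.8 179.2  75.7  67.2] 323.09324915007284 214.35016998542983
pred foot [318.89972972 216.26441768] peg [318.713543   226.39030334]
```

View pics/w3v.png

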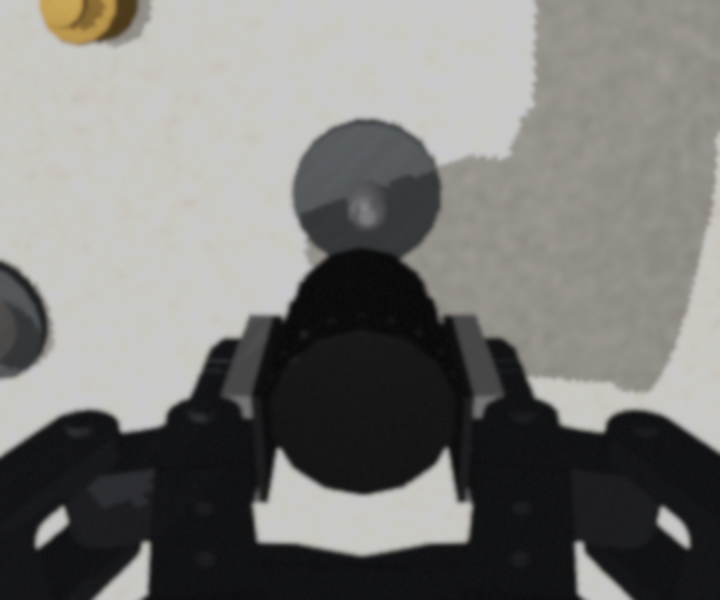

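```bash
sed -i 's/^N=.*/N=np.array([.539,.1193,.095])/' h.py; python3 - <<'E'
from h import *
m=dict(np.load("w3.npz"));f=onz("wrist",(323.5,215.5),.01,m);p=onz("wrist",(323,224),.036,m);print(f,p)
s=observe();Rd=s['tool_rot'];P=.5*(f+p)
c=P-Rd[:,0]*.005
print(c)
move_straight(np.r_[c[:2],.075],.12)
h=move_straight(np.r_[c[:2],-.004],.05,max_force=6);s=observe();print(h,s['tool_pos'],s['force'].round(1),s['moment'].round(2),s['time_s'])
fr=grab_frame("wrist");cv2.imwrite("pics/w4.png",fr)
E
```

```text
[ 0.48074971 -0.18642438  0.01      ] [ 0.48026269 -0.18682346  0.036     ]
[ 0.48515963 -0.188453    0.02300551]
True [ 0.4850601  -0.18839705  0.00709984] [-0.5  0.8  3.2] [-0.04  0.08  0.04] 15.875
```

```bash
python3 - <<'E'
from h import *
s=observe();c=s['tool_pos'];Rd=s['tool_rot']
set_gripper(.06);s=observe();print(s['grip_width'],s['time_s'])
move_straight(np.r_[c[:2],.14],.1);
m=camera_model("wrist");f=grab_frame("wrist");cv2.imwrite("pics/w5.png",f);np.savez("w5.npz",K=m['K'],R=m['R'],t=m['t'])
P=np.array([.4805,-.1866])
for th in("cap","gauge","post_b"):
    for d in outline_of("wrist",th)[:3]:
        ys,xs=np.nonzero(d['region']);print(th,round(d['p'],2),np.round(d['extent'],1),xs.mean(),ys.mean())
print('pred captop',proj("wrist",np.r_[P,.062],m),'foot',proj("wrist",np.r_[P,.01],m),observe()['time_s'])
cv2.imwrite("pics/w5v.png",f)
E
```

```text
0.06008016163187926 16.3
cap 0.71 [295.3 191.3  47.4  64.1] 320.3686192468619 223.47280334728035
gauge 0.58 [ 83.8 260.1  69.   67.4] 114.79037800687286 290.8030927835052
gauge 0.51 [282.5 171.2  74.7  62.2] 319.0860612460401 196.83685322069695
post_b 0.6 [282.7 171.8  72.7  59.7] 319.41379310344826 195.68753315649866
pred captop [319.70988669 224.38067414] foot [319.85122015 207.55524666] 17.9917
```

View pics/w5v.png

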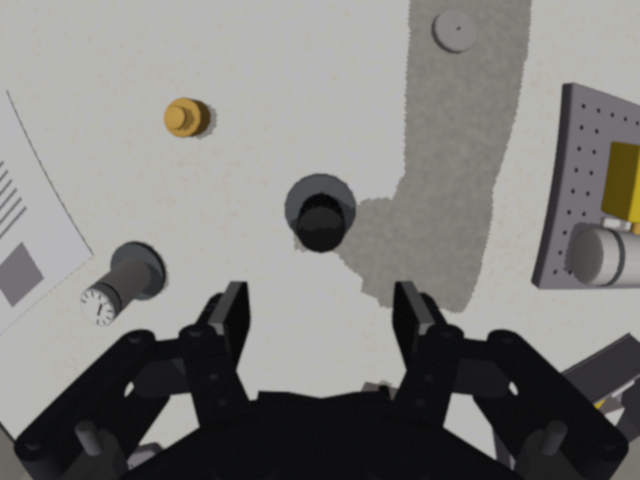

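The cap stands upright on the post, with its disc at about (320,228) on a foot centred at (320,208). The gauge is at dial (98,306), foot (139,270). Next, the gauge.

```bash
python3 - <<'E'
from h import *
m=dict(np.load("w5.npz"));print(onz("wrist",(139,270),.01,m),onz("wrist",(98,306),.084,m))
G=.5*(onz("wrist",(139,270),.01,m)+onz("wrist",(98,306),.084,m))[:2];print(G)
a=np.arctan2(G[1],G[0])+np.pi/2;Rd=down(a)
set_gripper(.08)
move_ptp(np.r_[G,.15],Rd)
m=camera_model("wrist");f=grab_frame("wrist");cv2.imwrite("pics/w6.png",f);np.savez("w6.npz",K=m['K'],R=m['R'],t=m['t'])
for th in("gauge","post_a"):
    for d in outline_of("wrist",th)[:2]:
        ys,xs=np.nonzero(d['region']);print(th,round(d['p'],2),np.round(d['extent'],1),xs.mean(),ys.mean())
print('pred dial',proj("wrist",np.r_[G,.084],m),'foot',proj("wrist",np.r_[G,.01],m),observe()['time_s'])
# dial: bright-ish disc; print white component
hsv=cv2.cvtColor(f,cv2.COLOR_BGR2HSV)
cv2.imwrite("pics/w6v.png",cv2.resize(f[130:330,220:420],(600,600)))
E
```

```text
[ 0.47204    -0.36549498  0.01      ] [ 0.47200027 -0.36743746  0.084     ]
[ 0.47202013 -0.36646622]
gauge 0.98 [290.8 196.5  49.5  69.3] 314.15 231.52919708029196
post_a 0.73 [457.1  68.8  55.8  63. ] 476.46027742749055 97.75914249684742
post_a 0.69 [282.1 177.5  67.5  58.6] 315.2071106094808 202.44187358916477
pred dial [319.40096784 235.81019213] foot [319.65956954 209.81244653] 19.2167
```

View pics/w6v.png

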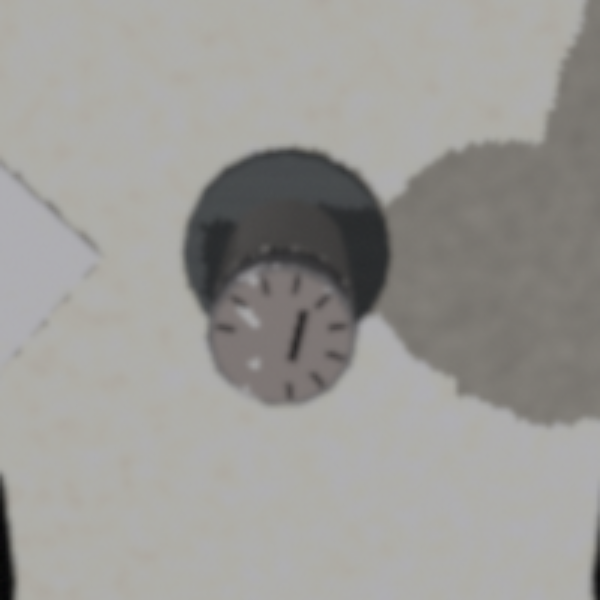

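```bash
python3 - <<'E'
from h import *
m=dict(np.load("w6.npz"));d=onz("wrist",(313.7,241),.084,m);ft=onz("wrist",(315.7,212.3),.01,m);print(d,ft)
G=(.6*d+.4*ft)[:2];s=observe();Rd=s['tool_rot']
move_straight(np.r_[G,.08],.12)
print(move_straight(np.r_[G,.037+TIP],.07,max_force=8))
set_gripper(.02,100);s=observe();print(s['grip_width'],s['tool_pos'],s['force'].round(1),s['moment'].round(2),s['time_s'])
if s['grip_width']>.03:
    move_straight(np.r_[G,.13],.1)
    n,R=frame();print(ik(N+n*.10,R),ik(N+n*(-.006),R))
    move_ptp(N+n*.11,R)
    s=observe();print(s['grip_width'],s['force'].round(1),s['time_s'],s['tool_pos'],N+n*.11)
    m=camera_model("wrist");f=grab_frame("wrist");cv2.imwrite("pics/w7.png",f);np.savez("w7.npz",K=m['K'],R=m['R'],t=m['t'])
    t=s['tool_pos'];T=s['tool_rot']
    print('pred dial',proj("wrist",t+T@[0,0,-.073],m),proj("wrist",t+T@[.005,0,-.073],m),'nip',proj("wrist",N,m),proj("wrist",N+n*.0255,m))
    for th in("gauge","nipple"):
        for d in outline_of("wrist",th)[:2]:
            ys,xs=np.nonzero(d['region']);print(th,round(d['p'],2),np.round(d['extent'],1),xs.mean(),ys.mean())
    A=cv2.resize(f[170:370,250:390],(420,600));B=cv2.resize(f[185:265,295:345],(375,600),interpolation=cv2.INTER_CUBIC)
    cv2.imwrite("pics/w7v.png",np.hstack([A,B]))
E
```

```text
[ 0.47253846 -0.37161393  0.084     ] [ 0.4716698  -0.37044303  0.01      ]
False
0.032563370632649725 [ 0.47262681 -0.37157193  0.01175592] [ 0.  -0.5  2.8] [0.09 0.06 0.06] 21.5833
[ 0.39134436 -0.39862804 -0.44364603  1.15399166 -0.37765868  0.75749467] [ 0.30026263 -0.28995198 -0.54955931  0.90759853 -0.3432005   0.66738307]
0.032058770833597997 [-0.1 -0.3 -1.9] 24.825 [0.48955302 0.14203514 0.19030458] [0.4891918  0.14262715 0.19026273]
pred dial [318.93069278 368.42974842] [318.88401718 355.65530136] nip [320.74299199 217.93412679] [320.69557795 227.08615346]
nipple 0.6 [302.5 197.9  40.4  43.2] 320.5625546806649 217.1286089238845
```

View pics/w7v.png

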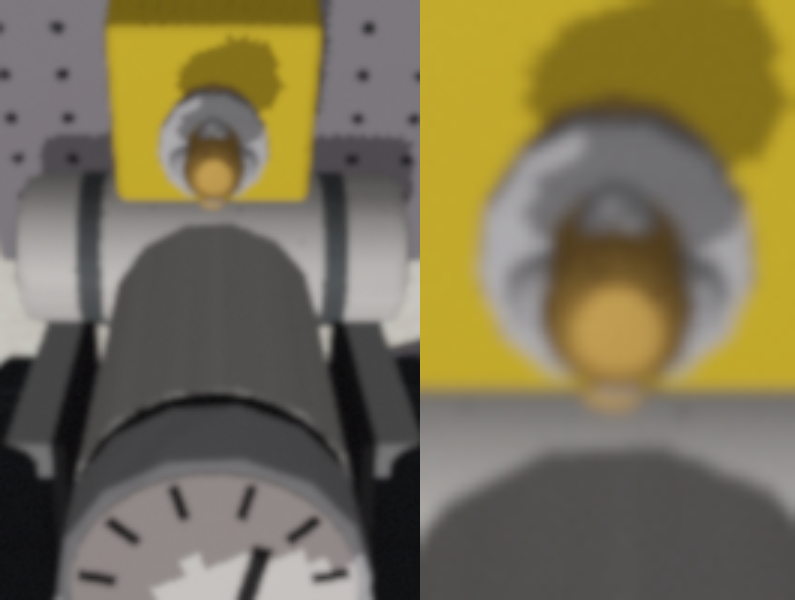

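```bash
python3 - <<'E'
from h import *
m=dict(np.load("w7.npz"));s=observe();t=s['tool_pos'];T=s['tool_rot']
for x0 in(-.003,0,.003):
    print(x0,[proj("wrist",t+T@np.array(q),m).round(1).tolist() for q in((x0+.017,0,.002),(x0+.017,0,-.072),(x0,.017,-.072),(x0,-.017,-.072))])
n,R=frame();e=.001
print(proj("wrist",N+R[:,0]*.001,m)-proj("wrist",N,m),R[:,0])
f=cv2.imread("pics/w7.png");print(f[236:256,321].mean(1).astype(int),f[300:345,318].mean(1).astype(int))
E
```

```text
-0.003 [[319.4, 247.4], [318.5, 329.2], [372.0, 372.9], [265.5, 372.7]]
0 [[319.4, 241.4], [318.5, 320.5], [372.7, 365.6], [264.7, 365.4]]
0.003 [[319.4, 235.4], [318.5, 311.6], [373.3, 358.0], [264.0, 357.9]]
[-0.00175217 -1.2623347 ] [-0.78427355  0.36730633 -0.50000106]
[121 131 133 129 127 128 131 131 119  98  84  80  81  82  81  82  82  81
  81  82] [ 74  51  25  16  24  42  57  64  67  67  69  70  70  70  70  70  70  70
  70  71  71  73  79  92 106 113 112 111 120 131 138 139 139 139 139 139
 139 139 139 139 139 139 139 139 139]
```

```bash
python3 - <<'E'
from h import *
n,R=frame()
def st(tag,h=None):
    s=observe();d=s['tool_pos']-N;print(tag,h,'axial',round(float(d@n),4),'lat',(R.T@d)[:2].round(4),'F.n',round(float(s['force']@n),1),'Ftool',(R.T@s['force']).round(1),'M',(R.T@s['moment']).round(2),s['grip_width'].round(4),round(s['time_s'],2))
st('start')
h=move_straight(N+n*.036,.08,rot=R);st('pre',h)
h=move_straight(N+n*.019,.03,max_force=4);st('entry',h)
if not h:
    for d in(.014,.010,.006,.003):
        h=move_straight(N+n*d,.02,max_force=18);st(d,h)
        if h:break
E
```

```text
Traceback (most recent call last):
AttributeError: 'float' object has no attribute 'round'
```

```bash
cat >> h.py <<'E'
def st(tag,h=None):
    n,R=frame();s=observe();d=s['tool_pos']-N;F=R.T@s['force']
    print(tag,h,'axial',round(float(d@n),4),'lat',(R.T@d)[:2].round(4),'F',F.round(1),'M',(R.T@s['moment']).round(2),round(s['grip_width'],4),round(s['time_s'],2));return -F[2]
E
python3 - <<'E'
from h import *
n,R=frame()
st('start')
h=move_straight(N+n*.036,.08,rot=R);st('pre',h)
h=move_straight(N+n*.019,.03,max_force=4);st('entry',h)
if not h:
    for d in(.014,.010,.006,.003):
        h=move_straight(N+n*d,.02,max_force=18);st(d,h)
        if h:break
E
```

```text
start None axial 0.1096 lat [-0.0006 -0.0005] F [0.4 0.7 0.8] M [-0.01  0.66  0.  ] 0.032 24.98
pre False axial 0.0366 lat [-0.0006  0.0004] F [1.5 0.4 2.5] M [-0.01  0.76 -0.03] 0.0322 26.05
entry False axial 0.0189 lat [ 0.     -0.0001] F [ 2.  -0.8  1.9] M [ 0.03  0.71 -0.05] 0.0321 26.77
0.014 False axial 0.0139 lat [-0.     -0.0001] F [0.2 0.1 1.6] M [-0.02  0.65 -0.03] 0.0323 27.17
0.01 False axial 0.0109 lat [-0.001  -0.0001] F [ 1.6 -2.2 -5.8] M [0.7  0.83 0.01] 0.0325 27.52
0.006 False axial 0.0048 lat [-0.0001 -0.0003] F [-2.7  0.3  7.8] M [-0.08 -0.04 -0.  ] 0.0322 27.87
0.003 False axial 0.0026 lat [ 0.0005 -0.0002] F [ 1.  -0.3  2. ] M [ 0.05  0.61 -0.02] 0.0326 28.17
```

The gauge snapped in: −5.8 N, then a pull of +7.8 N. Next I push the collar in steps under force watch.

```bash
python3 - <<'E'
from h import *
n,R=frame()
for d in(.001,-.001,-.003,-.004,-.005,-.006,-.007,-.008):
    move_straight(N+n*d,.02,max_force=20);hold(.15);F=st(d)
    if F>8.3:break
E
```

```text
0.001 None axial 0.001 lat [0.0002 0.0001] F [ 0.1 -0.5  2.7] M [0.   0.68 0.02] 0.0323 28.57
-0.001 None axial -0.0006 lat [-0.0003  0.0004] F [ 2.   0.4 -1.7] M [-0.04  0.83 -0.02] 0.0321 28.97
-0.003 None axial -0.0027 lat [-0.0004  0.0003] F [ 0.9  0.8 -4.5] M [-0.08  0.82  0.03] 0.0322 29.37
-0.004 None axial -0.0038 lat [-0.0004  0.0003] F [ 1.   1.  -5.5] M [-0.16  0.74  0.04] 0.0322 29.77
-0.005 None axial -0.0048 lat [-0.0003  0.0003] F [ 1.2  2.  -6.5] M [-0.33  0.72 -0.07] 0.0322 30.17
-0.006 None axial -0.0057 lat [-0.0004  0.0003] F [ 1.3  1.6 -7. ] M [-0.3   0.76 -0.05] 0.032 30.57
-0.007 None axial -0.0066 lat [-0.0003  0.0003] F [ 1.1  1.1 -8.1] M [-0.22  0.8   0.04] 0.0322 30.97
-0.008 None axial -0.0075 lat [-0.0004  0.0003] F [ 2.5  0.6 -8.4] M [-0.21  0.87 -0.06] 0.0323 31.37
```

Force (about 10 N net) and travel (about 6.9 mm) agree on a collar depth near 6.8 mm. A last look before handing in.

```bash
python3 - <<'E'
from h import *
n,R=frame();P=np.array([.4805,-.1866]);ims=[]
for c,o in(("scene",N+.03*n),("side",N+.03*n),("scene",np.r_[P,.03]),("side",np.r_[P,.03])):
    f=grab_frame(c);u,v=proj(c,o).astype(int);ims.append(cv2.resize(f[v-40:v+40,u-50:u+50],(375,300),interpolation=cv2.INTER_CUBIC))
cv2.imwrite("pics/z.png",np.vstack([np.hstack(ims[:2]),np.hstack(ims[2:])]));st('now')
E
```

```text
now None axial -0.0075 lat [-0.0004  0.0003] F [ 1.4  0.7 -8.6] M [-0.18  0.8  -0.02] 0.032 31.57
```

View pics/z.png

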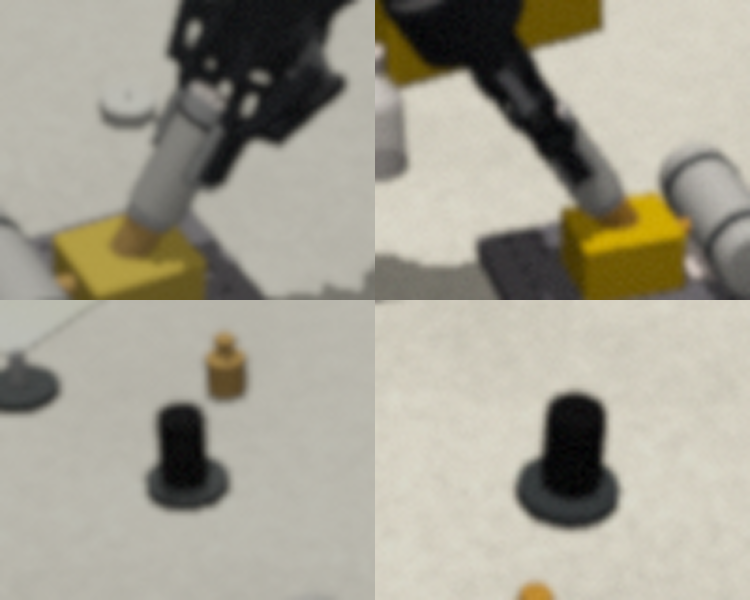

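The final crops show the gauge seated square on the nipple in the grip (top row). The cap stands upright on its post's foot (bottom row, about (182,450) and (572,445)), and the weight is undisturbed.

```bash
python3 -c "
from h import *
close_job();print(observe()['time_s'])"
```

```text
the job is handed in; nothing more can be done
the job is handed in; nothing more can be done
```

I finished the job and handed it in at about 31.6 s of the 58 s allowed. The cap is parked on the empty post, and the gauge is snapped on the nipple and held pushed in. No verdict is reported at hand-in, so this rests on my own checks.

- **Cap:** it stands upright with its mouth on the foot, and I have let go of it. It sits about 3–4 mm off the peg axis against the 7 mm limit.
- **Gauge:** force rose to about 6 N, then the gauge pulled itself in as it passed the spring balls, which is the snap. The tool stayed within 0.5 mm of the nipple axis as I had located it.
- **Push:** the net push is about 10 N. Spring force gives a collar depth of about 6.8 mm and travel gives about 6.9 mm. Grip width stayed at 32 mm, with no sign of slipping.
- **Bystanders:** I never touched one. The last crops show the tea light, bottle and weight in place; I did not check the bricks or the screwdriver again.

**What failed or disagreed:**
- **First cap grasp missed:** the real fingertips are about 26 mm behind the reported tool point, not 8 mm ahead as stated. I measured this in the cameras, corrected for it, and the second grasp held.
- **Board position:** my first estimates from the two fixed cameras differed by about 20 mm. The wrist camera's measurement matched the known board and block sizes, so I used that.

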